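Hold the cover over the book block on the binding press

ROBOT

A 7-joint arm with a two-finger parallel gripper is mounted at the origin on the work surface. World frame = base frame: x ahead of the robot, y to its left, z up, the work surface at z = 0. Lengths are in mm, angles in rad, forces in N, time in s.
With the tool pointing down it reaches from about 400 to 875 mm from the base axis. Payload 4.4 kg.
Tool frame: the origin (TCP) lies where the fingers leave the gripper's body, on its centre line; the fingertips stand 73 mm ahead of it and the grasp point (between the pads) lies 54 mm ahead of it; z points along the fingers, y is the line along which they close (so a half turn about z gives the same grasp; the last joint's range is limited). The gripper opens to 85 mm and grips with 20 to 120 N. Pads are 22 mm wide; open, the fingers measure 114 mm over their backs; the gripper's body (76 mm by 85 mm) begins 54 mm behind the grasp point. The pads swing forward as they close: fully open they stand 13 mm farther back than shut.
Start: joints at [1.151, 0.628, 0.038, 1.517, -0.027, 0.996, -0.02], TCP at [225.227, -609.745, 303.913] pointing down, gripper open.
Joint ranges: [-3.06, 3.06], [-0.37, 2.12], [-1.25, 1.32], [0.18, 2.47], [-1.1, 4.24], [0.23, 1.98], [-2.94, 2.94]. Speed limits (rad/s): [2.57, 2.57, 3.14, 3.14, 3.14, 3.14, 3.14].

INTERFACE

Orientations are given as [roll, pitch, yaw] about the fixed x, y, z axes, in that order (R = Rz(yaw) Ry(pitch) Rx(roll)).
In Python, from cell import ctrl gives the robot as it stands.
- The arm moves only by the tool send_rows, never from a script. Its argument "rows" is a list that holds one entry, the list of rows, each a list of 6 numbers: the shift along the tool's x, y, z in cm, then the turn, a rotation vector about the tool's x, y, z in rad. In form: [[[tx, ty, tz, wx, wy, wz], ...]]. A call has 1 to 10 rows; each row is the pose to reach, as a shift and turn from the pose commanded when the call began, along the tool's axes at that moment; what a row does not reach only later rows make up. A row lasts 1/10 s, in which the tool goes at most 50 mm and 8.59 degrees, less where a joint would pass 70% of its speed; a pose out of reach is approached as far as the arm can. A call with a gripper value outside its range is refused whole. "grip" is the closure in counts, from 0 (fully open) to 255 (shut), set as the call begins (left out, the last holds). The fingers move at their own pace and stop on an object; the grip force is fixed at half the most. Time passes only in rows, so rows that repeat a pose let the fingers close. It gives the time, the measured TCP pose, the force, the opening and the grip force at its end, in the units of the state.
- ctrl.read_state(): the state, without advancing time (a new reading comes with each control period).
- ctrl.get_image(name): name is "scene" or "top"; returns a dict with "pixels" (480x640x3 uint8, red, green, blue), "fx", "fy", "cx", "cy" (pixels), "extrinsics" (4x4, takes a point from camera to world coordinates). Camera axes: x right, y up, looking along -z (the intrinsics and any distortion apply to the point x, -y, -z); pixel columns grow to the right and rows downward; lengths in mm; the calibration is good to about 2 mm. A picture is of the moment at which its call begins. There is no depth.
- ctrl.finish_job(): hands the job in; it is judged then, once.
The state is a dict: "clock": time; "qpos": joint angles; "qd": joint speeds; "tau": joint torques, N m; "eef_pos": TCP position; "tool_rot": TCP orientation; "force": force on the tool from outside, world axes, zero at the start; "torque": the same for the moment, N m; "width": finger opening in mm; "gripper_force": force on a finger pad.
Only numpy, scipy, OpenCV 4.12 (cv2) and the standard library are available. Lean on these libraries where they do the work, as an engineer would, in place of code of your own. Each camera call takes 0.05 s, during which the arm holds its last target. There are 200 camera calls.

TASK

Crank the handwheel of the small green binding press until the front edge of its sliding bed is level with the ends of the two rails, without pushing the bed or the book on it by hand. Then lift the loose wooden cover board by its batten and hold it hovering level about one centimetre above the book block on the bed, not touching it, with its four holes centred over the four threaded inserts (cut-off corners over cut-off corners), ready for a colleague to put in the screws. Finish while still holding it there, and leave everything else on the table where it is.

Things in the scene. Friction and masses are not known exactly. Their poses are not given: they have to be found in the camera images.
- wheel (a joint): angle (rad) of the press's handwheel, which turns about a vertical axis; it grows as the wheel is turned clockwise seen from above, range 0 to 4.0, and drives the sliding bed by rack and pinion: 30 mm of bed travel per radian, clockwise sends the bed towards the press's -y. The bed's front edge is level with the rail ends at 3.2; it starts between 0.3 and 1.3. It turns stiffly (about 0.1 N m) and stays where it is left, so it can be turned over several grasps
- wheel_grip (a point): centre of the wooden hand bar standing across the top of the handwheel, on the wheel's axis, about 83 mm above the table; the bar is 76 mm long (point x axis), 16 mm thick (point y axis) and 36 mm high, and turns with the wheel. Below the bar, 20 mm under its centre, is the wheel's dark steel rim, 112 mm across
- press: the small green binding press, fixed to the table: a base plate 220 x 420 x 12 mm with two steel rails along its y axis, and near its +y end a bridge that spans the rails, its screw head 222 mm high. Origin on the table, under the book block's centre when the bed is at its mark; the handwheel's axis is at (-150, 20) mm in its frame
- rail_end (a point): mid-way between the ends of the two rails on the press's -y side, at rail-top height; axes as the press's
- bed: the sliding aluminium bed with the book block fixed on it; origin in the middle of the bed's underside, 26 mm above the table; axes as the press's. It is moved by the handwheel and not to be pushed directly
- bed_edge (a point): middle of the top of the sliding aluminium bed's front (-y) edge; the bed is 130 x 170 x 10 mm and carries, fixed on it, the book block: a stack of wooden boards 110 mm (x) x 150 mm (y), 33 mm thick, its top 69 mm above the table, the two corners of its -y end cut off by 22 mm. Axes as the press's. At the start it stands 57 to 87 mm behind the rail ends (+y)
- cover: the loose wooden cover board, 110 mm (x) x 150 mm (y) x 8 mm, 0.2 to 0.4 kg, lying flat on the table; the two corners of its -y end are cut off by 22 mm like the book's. A wooden batten 18 mm wide (x), 70 mm long (y) and 36 mm high stands on its middle, to take it by. Origin in the middle of its underside, which is 26 mm below point cover_grip
- cover_grip (a point): centre of the cover's batten, half-way up it, 26 mm above the board's underside (batten top 44 mm above the underside); axes as the cover's
- cover_hole0 (a point): centre, at the board's underside, of the cover's 14 mm through hole 0, behind left (-x, +y) in the cover's frame, at (-40, 60) mm
- cover_hole1 (a point): centre, at the board's underside, of the cover's 14 mm through hole 1, behind right (+x, +y) in the cover's frame, at (40, 60) mm
- cover_hole2 (a point): centre, at the board's underside, of the cover's 14 mm through hole 2, front left (-x, -y) in the cover's frame, at (-22, -40) mm
- cover_hole3 (a point): centre, at the board's underside, of the cover's 14 mm through hole 3, front right (+x, -y) in the cover's frame, at (22, -40) mm
- thread0 (a point): mouth of threaded brass insert 0 (dark 8 mm hole in a 17 mm brass ring) in the top of the book block, behind left (-x, +y), to go under hole 0; moves with the bed, axes as the press's
- thread1 (a point): mouth of threaded brass insert 1 (dark 8 mm hole in a 17 mm brass ring) in the top of the book block, behind right (+x, +y), to go under hole 1; moves with the bed, axes as the press's
- thread2 (a point): mouth of threaded brass insert 2 (dark 8 mm hole in a 17 mm brass ring) in the top of the book block, front left (-x, -y), to go under hole 2; moves with the bed, axes as the press's
- thread3 (a point): mouth of threaded brass insert 3 (dark 8 mm hole in a 17 mm brass ring) in the top of the book block, front right (+x, -y), to go under hole 3; moves with the bed, axes as the press's
- screwdriver: bystander, to be left alone: screwdriver lying near the robot
- glue_jar: bystander, to be left alone: closed glue jar, 60 mm wide, 85 mm high
- thread_spool: bystander, to be left alone: wooden thread spool, 40 mm wide, 50 mm high
- glue_brush: bystander, to be left alone: brush lying on the left
- screw_pot: bystander, to be left alone: white bowl, 64 mm wide, 40 mm high
- paperweight: bystander, to be left alone: brass disc, 56 mm wide, 30 mm high

How it is judged:
By the outcome, as a careful person would: the job done as asked, in the order asked, and still so for the second after the job is handed in, while the arm keeps its last pose, push and grip.
It also fails if it takes over 58 s, if anything falls off the work surface, if the arm or the gripper's body presses on something with over 40 N, if the wrist force passes 120 N, or if a joint passes its speed limit or range.

## Working session

There is one attempt and no reset: what is moved stays moved. The work goes in short steps, Python scripts to look and compute and a tool call to move; the robot and the scene stay as the last step left them, time stands still between calls to the robot, and variables do not carry over. Pictures are saved under pics/ and viewed, at most 10 in all, crops included, and the job is handed in when it is done.

Besides the shell and the picture viewer there is one more tool, called as name([rows], argument=value, ...), one row to a line, values as JSON. send_rows: Moves the arm, as the interface text tells. Its arguments: {"type":"object","properties":{"rows":{"type":"array","items":{"type":"array","items":{"type":"array","items":{"type":"number"}}}},"grip":{"type":"number"}},"required":["rows"]}

```bash
mkdir -p pics
cat > h.py <<'E'
import numpy as np, cv2
from cell import ctrl
from scipy.spatial.transform import Rotation as R
def snap(name,fn):
    im=ctrl.get_image(name); cv2.imwrite('pics/'+fn,im['pixels'][:,:,::-1]); return im
def w(im,u,v,z):
    E=np.array(im['extrinsics']); d=np.array([(u-im['cx'])/im['fx'],-(v-im['cy'])/im['fy'],-1.]); d=E[:3,:3]@d; o=E[:3,3]
    return (o+d*(z-o[2])/d[2]).round(1)
def px(im,p):
    E=np.array(im['extrinsics']); c=E[:3,:3].T@(np.array(p,float)-E[:3,3]); return (im['cx']-im['fx']*c[0]/c[2], im['cy']+im['fy']*c[1]/c[2])
E
python3 - <<'E'
from h import *
import pickle
for n in('top','scene'):
    im=snap(n,n+'0.png'); pickle.dump(im,open(n+'0.pkl','wb')); print({k:v for k,v in im.items() if k!='pixels'})
print(ctrl.read_state())
E
```

```text
{'fx': 448.98820235824195, 'fy': 448.98820235824195, 'cx': 313.54044980951323, 'cy': 238.288391536953, 'extrinsics': array([[ 9.17821272e-03,  9.90042724e-01, -1.40467664e-01,
         3.88988009e+02],
       [-9.99667695e-01,  1.24685209e-02,  2.25618165e-02,
         5.09031593e+00],
       [ 2.40885863e-02,  1.40213909e-01,  9.89828167e-01,
         1.03504001e+03],
       [ 0.00000000e+00,  0.00000000e+00,  0.00000000e+00,
         1.00000000e+00]])}
{'fx': 524.3475775261999, 'fy': 524.3475775261999, 'cx': 319.3922421032483, 'cy': 247.13072900557614, 'extrinsics': array([[-2.76556943e-01, -7.42767323e-01,  6.09764676e-01,
         1.21316072e+03],
       [ 9.60932831e-01, -2.21102831e-01,  1.66498146e-01,
         1.78091744e+02],
       [ 1.11513143e-02,  6.31989115e-01,  7.74897030e-01,
         9.72197772e+02],
       [ 0.00000000e+00,  0.00000000e+00,  0.00000000e+00,
         1.00000000e+00]])}
{'clock': 0.1, 'qpos': array([ 1.15122457,  0.62927248,  0.03845396,  1.51825477, -0.02702044,
        0.99631341, -0.01997748]), 'qd': array([-0.00093581, -0.00196908, -0.00018953, -0.00239134,  0.00152839,
        0.00083871, -0.00049243]), 'tau': array([ 4.13586458e-03, -5.64524066e+01,  1.23097077e+00, -1.93969899e+01,
        1.14084111e-02,  5.40619396e-03,  3.39804626e-05]), 'eef_pos': array([ 225.06439766, -609.32901734,  303.07312355]), 'tool_rot': array([-3.13986268e+00,  6.55406817e-06,  3.53776014e-01]), 'force': array([-0.11421405, -0.58769836,  0.15975954]), 'torque': array([0.04921627, 0.01772632, 0.03720417]), 'gripper_force': 0.0, 'width': 85.42359928753875}
```

View pics/top0.png

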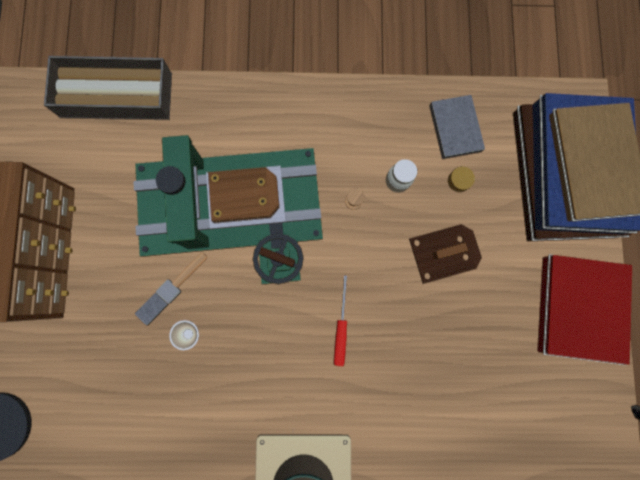

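View pics/scene0.png

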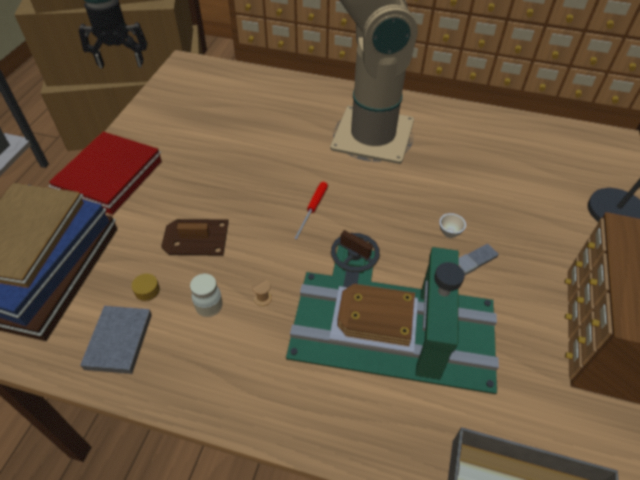

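The top view shows the press at about (230,200), the handwheel at (277,259), and the cover at (446,253) with its cut corners to the right. I'll enlarge the parts that matter.

Run:
```python
import cv2,numpy as np
t=cv2.imread('pics/top0.png'); s=cv2.imread('pics/scene0.png')
a=cv2.resize(t[130:290,125:325],(800,640),interpolation=cv2.INTER_CUBIC)[:600]
cv2.imwrite('pics/c1.png',a)
b=cv2.resize(t[215:290,400:490],(400,333),interpolation=cv2.INTER_CUBIC)
c=cv2.resize(s[205:265,155:235],(400,300),interpolation=cv2.INTER_CUBIC)
o=np.zeros((333,800,3),np.uint8); o[:,:400]=b; o[:300,400:]=c
cv2.imwrite('pics/c2.png',o)
```

```text
(no output)
```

View pics/c1.png

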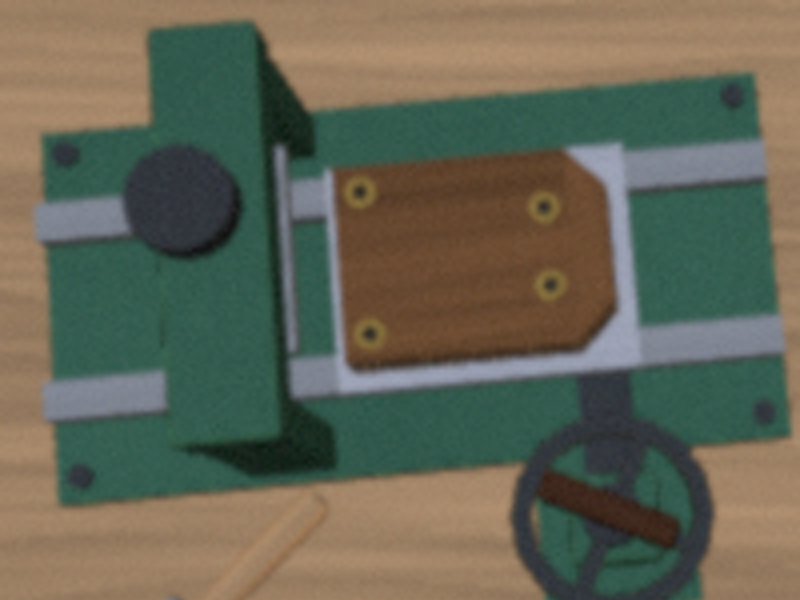

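View pics/c2.png

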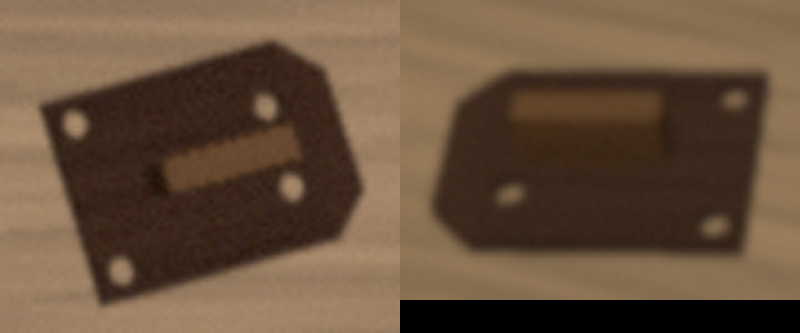

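```bash
cat >> h.py <<'E'
def fit(model,P):
    model=np.array(model,float);P=np.array(P)[:,:2]; a=model-model.mean(0); b=P-P.mean(0)
    th=np.arctan2((a[:,0]*b[:,1]-a[:,1]*b[:,0]).sum(),(a*b).sum()); Q=R.from_euler('z',th).as_matrix()[:2,:2]
    t=P.mean(0)-Q@model.mean(0); return t.round(1),th.round(4),(model@Q.T+t-P).round(1)
M=[(-40,60),(40,60),(-22,-40),(22,-40)]
E
python3 - <<'E'
from h import *; import pickle
im=pickle.load(open('top0.pkl','rb'))
c1=lambda x,y,z:w(im,125+(x+.5)/4-.5,130+(y+.5)/4-.5,z)
c2=lambda x,y,z:w(im,400+(x+.5)/4.444-.5,215+(y+.5)/4.44-.5,z)
print('book',fit(M,[c1(*p,69) for p in[(370,333),(360,192),(550,285),(544,207)]]))
print('cover',fit(M,[c2(*p,4) for p in[(122,271),(75,124),(292,187),(266,107)]]))
b=np.array([c2(*p,44) for p in[(165,162),(293,125),(301,158),(173,193)]]);print('batten',b.mean(0),b)
e=np.array([c1(*p,101) for p in[(545,472),(682,520),(676,546),(538,497)]]);print('bar',e.mean(0),e, )
d=(e[1]+e[2]-e[0]-e[3])/2; print(np.arctan2(d[1],d[0]),np.linalg.norm(d))
print('wheel rim ctr',c1(612,517,63))
for p in[(765,160),(782,333)]:print('rail end',c1(*p,26))
for p in[(622,143),(640,360)]:print('bed edge',c1(*p,36))
for p in[(753,73),(790,435),(62,505),(42,132)]:print('base',c1(*p,12))
E
```

```text
book (array([625.3, 138.5]), np.float64(0.1064), array([[-0.3,  0.1],
       [ 0.3,  0. ],
       [ 0.1, -0.2],
       [-0.1,  0.1]]))
cover (array([ 506.5, -327.4]), np.float64(0.2817), array([[-0.2,  0.3],
       [-0.1, -0.3],
       [ 0.1, -0. ],
       [ 0.2, -0. ]]))
batten [ 505.875 -327.9     44.   ] [[ 504.2 -293.3   44. ]
 [ 523.8 -359.    44. ]
 [ 507.  -362.4   44. ]
 [ 488.5 -296.9   44. ]]
bar [481.575  59.3   101.   ] [[500.4  93.7 101. ]
 [476.1  21.8 101. ]
 [462.5  24.7 101. ]
 [487.3  97.  101. ]]
-1.8989823331415878 76.1650346287586
wheel rim ctr [480.9  60.4  63. ]
rail end [693.2 -21.9  26. ]
rail end [591.1 -32.4  26. ]
bed edge [698.9  60.6  36. ]
bed edge [572.5  48.   36. ]
base [750.5 -14.7  12. ]
base [534.2 -38.   12. ]
base [488.9 374.8  12. ]
base [707.4 400.1  12. ]
```

```bash
cat >> h.py <<'E'
def go(x,y,z,psi,cmd=None):
    """shift cm / rotvec from pose cmd=(x,y,z,psi) (or measured) to target with tool down"""
    s=ctrl.read_state()
    if cmd is None: p=s['eef_pos'];R0=R.from_euler('xyz',s['tool_rot'])
    else: p=np.array(cmd[:3]);R0=R.from_euler('xyz',[np.pi,0,cmd[3]])
    Rt=R.from_euler('xyz',[np.pi,0,psi]); t=R0.inv().apply(np.array([x,y,z])-p)/10
    print(t.round(2),(R0.inv()*Rt).as_rotvec().round(3))
E
python3 - <<'E'
from h import *
a=(225,-609.5,303.5,.354);b=(310,-387,280,1.704);c=(396,-163,260,3.054);d=(482,60.5,220,4.385)
go(*b,a);go(*c,b);go(*d,c)
import pickle
im=pickle.load(open('top0.pkl','rb'))
for z in(150,200):
  for p in[(262,60),(280,430)]: print('bridge front',z,w(im,125+p[0]/4,130+p[1]/4,z))
E
```

```text
[ 15.69 -17.92   2.35] [ 0.    0.   -1.35]
[21.06 11.5   2.  ] [ 0.    0.   -1.35]
[-6.61 23.02  4.  ] [ 0.     0.    -1.331]
bridge front 150 [703.4 237.5 150. ]
bridge front 150 [513.2 219.6 150. ]
bridge front 200 [685.7 224.3 200. ]
bridge front 200 [506.2 207.5 200. ]
```

send_rows([
  [[1,-1.2,0.2,0,0,-0.1],[2.6,-3,0.5,0,0,-0.25],[4.4,-5,0.8,0,0,-0.4],[6,-7,1,0,0,-0.55],[8,-9,1.3,0,0,-0.7],[9.6,-11,1.5,0,0,-0.85],[11.2,-13,1.7,0,0,-1],[13,-15,2,0,0,-1.13],[14.5,-16.5,2.2,0,0,-1.25],[15.7,-17.9,2.35,0,0,-1.35]],
], grip=0)

```text
clock: 1.1
eef_pos: [310.9, -386.1, 280.1]
tool_rot: [-3.142, -0.001, 1.709]
force: [1.1, 0.2, -0.2]
width: 85.6
gripper_force: 0.0
```

send_rows([
  [[2,1.1,0.2,0,0,-0.13],[4.2,2.3,0.4,0,0,-0.26],[6.3,3.5,0.6,0,0,-0.4],[8.4,4.6,0.8,0,0,-0.54],[10.5,5.8,1,0,0,-0.68],[12.6,6.9,1.2,0,0,-0.82],[14.7,8.1,1.4,0,0,-0.96],[16.8,9.2,1.6,0,0,-1.1],[18.9,10.4,1.8,0,0,-1.23],[21.1,11.5,2,0,0,-1.35]],
])

```text
clock: 2.1
eef_pos: [396.7, -162.3, 260.2]
tool_rot: [3.142, -0.0, 3.058]
force: [0.9, 0.7, 0.3]
width: 85.0
gripper_force: 0.0
```

send_rows([
  [[-0.7,2.5,0.4,0,0,-0.14],[-1.4,5,0.9,0,0,-0.28],[-2.1,7.5,1.3,0,0,-0.42],[-2.8,10,1.8,0,0,-0.56],[-3.5,12.5,2.2,0,0,-0.7],[-4.2,15,2.6,0,0,-0.84],[-5,17.5,3.1,0,0,-0.98],[-5.6,20,3.5,0,0,-1.1],[-6.2,22,3.8,0,0,-1.22],[-6.6,23,4,0,0,-1.33]],
])

```text
clock: 3.1
eef_pos: [482.7, 62.3, 220.2]
tool_rot: [3.141, 0.001, -1.893]
force: [0.0, 0.0, 0.7]
width: 85.4
gripper_force: 0.0
```

Run:
```python
from h import *
s=ctrl.read_state();print(s['clock'],s['qpos'],s['eef_pos'],s['tool_rot'])
go(482,60.5,146,4.385)
```

```text
3.1 [ 0.44467083  0.71163369 -0.97941298  2.03178995  0.80895103  0.84484344
  1.8114828 ] [482.74401578  62.30070749 220.18580988] [ 3.14122501e+00  1.31139985e-03 -1.89267403e+00]
[0.2  0.01 7.42] [0.    0.001 0.006]
```

send_rows([
  [[0.1,0,1,0,0,0],[0.2,0,2.5,0,0,0],[0.2,0,4.2,0,0,0],[0.2,0,5.6,0,0,0],[0.2,0,6.6,0,0,0],[0.2,0,7.2,0,0,0],[0.2,0,7.4,0,0,0]],
])

```text
clock: 3.8
eef_pos: [481.4, 57.9, 145.8]
tool_rot: [3.141, -0.001, -1.901]
force: [-0.6, 0.4, 0.3]
width: 85.3
gripper_force: 0.0
```

send_rows([
  [[0,0,0,0,0,0],[0,0,0,0,0,0],[0,0,0,0,0,0],[0,0,0,0,0,0],[0,0,0,0,0,0],[0,0,0,0,0,0],[0,0,0,0,0,0]],
], grip=255)

```text
clock: 4.5
eef_pos: [482.5, 58.2, 146.9]
tool_rot: [-3.14, 0.0, -1.9]
force: [2.0, -1.6, 6.7]
width: 14.9
gripper_force: 59.2
```

Run:
```python
from h import *
s=ctrl.read_state();print(s['clock'],s['qpos'],s['eef_pos'],s['tool_rot'],s['force'],s['torque'],s['width'])
```

```text
4.5 [ 0.36702505  0.80953766 -0.84872596  2.08537854  0.98168085  0.71330647
  1.66908225] [482.4716318   58.1893547  146.87742662] [-3.13997695e+00  7.47303858e-05 -1.89972185e+00] [ 1.96186001 -1.55041872  6.69073419] [-0.33604457 -0.24212201  0.04025746] 14.885714062691127
```

send_rows([
  [[-0.1,0,0,0,0,0.03],[-0.2,0,0,0,0,0.1],[-0.2,0,0,0,0,0.2],[-0.2,0,0,0,0,0.3],[-0.2,0,0,0,0,0.4],[-0.2,0,0,0,0,0.5],[-0.2,0,0,0,0,0.6],[-0.2,0,0,0,0,0.7],[-0.2,0,0,0,0,0.77],[-0.2,0,0,0,0,0.8]],
])

```text
clock: 5.5
eef_pos: [481.3, 59.5, 146.9]
tool_rot: [-3.14, -0.002, -2.701]
force: [-4.2, -2.8, 10.3]
width: 15.3
gripper_force: 60.0
```

Run:
```python
from h import *
s=ctrl.read_state();print(s['clock'],s['qpos'],s['eef_pos'],s['tool_rot'],s['force'],s['torque'],s['width'])
```

```text
5.5 [ 0.25014197  0.74209856 -0.6542545   2.08854417  0.831649    0.59319959
  1.00756177] [481.3335415   59.5437179  146.86006693] [-3.13996130e+00 -2.40310015e-03 -2.70142252e+00] [-4.20482755 -2.80477505 10.28834079] [-0.45696054  0.6594788   0.10402721] 15.292137099341923
```

send_rows([
  [[0,0,0,0,0,0.05],[0,0,0,0,0,0.15],[0,0,0,0,0,0.25],[0,0,0,0,0,0.35],[0,0,0,0,0,0.45],[0,0,0,0,0,0.55],[0,0,0,0,0,0.65],[0,0,0,0,0,0.75],[0,0,0,0,0,0.85],[0,0,0,0,0,0.9]],
])

```text
clock: 6.5
eef_pos: [481.3, 61.4, 146.9]
tool_rot: [3.141, -0.001, 2.682]
force: [-3.5, 2.5, 7.3]
width: 15.1
gripper_force: 59.7
```

send_rows([
  [[0,0,0,0,0,0.05],[0,0,0,0,0,0.15],[0,0,0,0,0,0.25],[0,0,0,0,0,0.35],[0,0,0,0,0,0.45],[0,0,0,0,0,0.55],[0,0,0,0,0,0.65],[0,0,0,0,0,0.75],[0,0,0,0,0,0.85],[0,0,0,0,0,0.9]],
])

```text
clock: 7.5
eef_pos: [482.8, 62.5, 146.9]
tool_rot: [3.139, -0.002, 1.783]
force: [-0.3, 3.9, 4.4]
width: 15.0
gripper_force: 59.1
```

Run:
```python
from h import *
import pickle
s=ctrl.read_state();print(s['clock'],s['qpos'],s['eef_pos'],s['tool_rot'],s['force'],s['torque'],s['width'])
for n in('top','scene'): pickle.dump(snap(n,n+'1.png'),open(n+'1.pkl','wb'))
t=cv2.imread('pics/top1.png');sc=cv2.imread('pics/scene1.png')
o=np.zeros((600,800,3),np.uint8)
o[:,:400]=cv2.resize(t[140:260,240:320],(400,600),interpolation=cv2.INTER_CUBIC)
o[:,400:]=cv2.resize(sc[245:395,280:380],(400,600),interpolation=cv2.INTER_CUBIC)
cv2.imwrite('pics/c3.png',o)
```

```text
7.5 [-0.05880986  0.66290748 -0.18563502  2.09521478  0.28703525  0.40436029
 -0.25817072] [482.78885602  62.49959562 146.86719142] [ 3.13920327e+00 -2.20079549e-03  1.78312392e+00] [-0.30805712  3.88468999  4.41073222] [0.6541351  0.12841403 0.14720154] 14.969877340431811
```

View pics/c3.png

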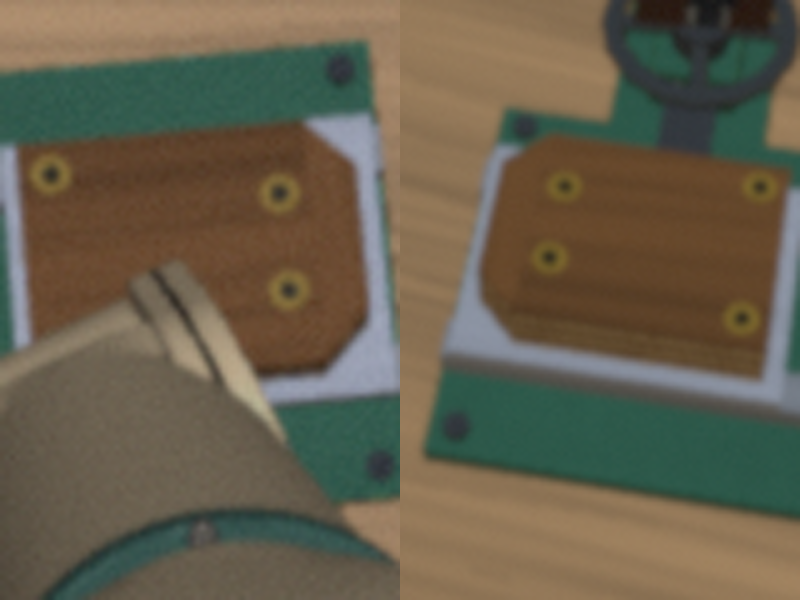

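Run:
```python
from h import *; import pickle
im=pickle.load(open('top1.pkl','rb'));sc=pickle.load(open('scene1.pkl','rb'))
c=lambda x,y,z:w(im,240+(x+.5)/5-.5,140+(y+.5)/5-.5,z)
d=lambda x,y,z:w(sc,280+(x+.5)/4-.5,245+(y+.5)/4-.5,z)
print(fit(M[1:],[c(*p,69) for p in[(50,175),(288,291),(280,193)]]))
print(fit(M,[d(*p,69) for p in[(760,186),(742,318),(565,186),(549,257)]]))
print('top edge corner', c(377,113,36),c(398,390,36),'base',c(368,42,12),'rail?',c(383,180,26))
print('scene edge',d(497,145,36),d(443,356,36),'base',d(505,108,12),d(427,458,12))
# sharpen: column profile along press y at rail 1 in top image
```

```text
(array([633.4,  61.7]), np.float64(0.1082), array([[ 0.1, -0. ],
       [ 0.2, -0.3],
       [-0.4,  0.3]]))
(array([574.2, 258.3]), np.float64(0.0703), array([[ 3.2, -2.2],
       [ 0.1,  3.9],
       [-0.7, -2.8],
       [-2.6,  1.2]]))
top edge corner [707.8 -19.4  36. ] [578.2 -30.1  36. ] base [750.2 -15.4  12. ] rail? [678.9 -22.7  26. ]
scene edge [515.4 181.   36. ] [653.5 178.2  36. ] base [470.6 180.9  12. ] [699.  181.8  12. ]
```

Run:
```python
from h import *; import pickle
sc=pickle.load(open('scene1.pkl','rb'))
d=lambda x,y,z:w(sc,280+(x-399.5)/4-.5,245+(y+.5)/4-.5,z)
print(fit(M,[d(*p,69) for p in[(760,186),(742,318),(565,186),(549,257)]]))
print('scene edge',d(497,145,36),d(443,356,36),'base',d(505,108,12),d(427,458,12))
```

```text
(array([632.8,  61.6]), np.float64(0.1079), array([[ 0.3, -0. ],
       [-0.2, -0.2],
       [ 0.1, -0.2],
       [-0.2,  0.4]]))
scene edge [577.7 -29.3  36. ] [711.  -16.9  36. ] base [535.5 -37.8  12. ] [755.8 -11.5  12. ]
```

Run:
```python
from h import *
t=cv2.imread('pics/top0.png');sc=cv2.imread('pics/scene0.png')
o=np.zeros((600,800,3),np.uint8)
o[:,:400]=cv2.resize(t[145:235,270:330],(400,600),interpolation=cv2.INTER_CUBIC)
o[:,400:]=cv2.resize(sc[270:360,285:345],(400,600),interpolation=cv2.INTER_CUBIC)
cv2.imwrite('pics/c4.png',o)
```

```text
(no output)
```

View pics/c4.png

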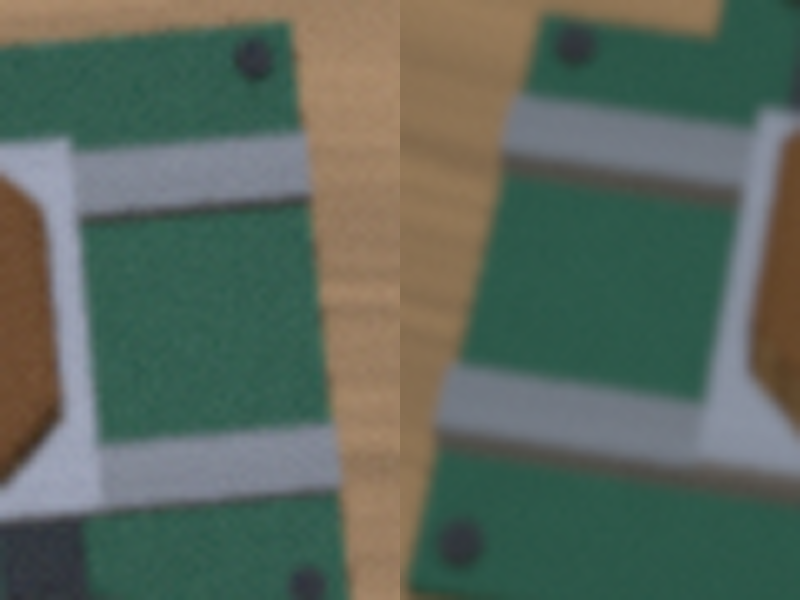

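Run:
```python
from h import *; import pickle
im=pickle.load(open('top0.pkl','rb'));sc=pickle.load(open('scene0.pkl','rb'))
k=400/60
c=lambda p,z:w(im,270+(p[0]+.5)/k-.5,145+(p[1]+.5)/k-.5,z)
d=lambda p,z:w(sc,285+(p[0]-399.5)/k-.5,270+(p[1]+.5)/k-.5,z)
n=np.array([np.sin(.107),-np.cos(.107),0])
for f,rs,es in((c,[(303,132),(311,197),(333,425),(341,488)],[(72,137),(103,505)]),(d,[(519,95),(505,155),(450,366),(437,432)],[(757,107),(705,465)])):
  r=np.array([f(p,26)for p in rs]);e=np.array([f(p,36)for p in es]);print(r,e,(r@n).round(1),(e@n).round(1),(r@n).mean()-(e@n).mean())
print('book now',np.array([633.1,61.65,0])@n+85,'book0',np.array([625.3,138.5,0])@n+85)
```

```text
[[705.8 -19.8  26. ]
 [682.5 -22.8  26. ]
 [601.7 -31.   26. ]
 [579.8 -33.9  26. ]] [[699.5  60.1  36. ]
 [570.9  47.1  36. ]] [95.1 95.6 95.1 95.6] [14.9 14.1] 80.78903080793589
[[579.5 -32.2  26. ]
 [603.6 -29.5  26. ]
 [684.  -22.3  26. ]
 [707.4 -18.9  26. ]] [[568.7  45.9  36. ]
 [700.6  64.4  36. ]] [93.9 93.8 95.2 94.3] [15.1 10.8] 81.37096619346171
book now 91.31509036498926 book0 14.071590266822781
```

send_rows([
  [[0,0,0,0,0,0.03],[0,0,0,0,0,0.06],[0,0,0,0,0,0.09],[0,0,0,0,0,0.12],[0,0,0,0,0,0.12],[0,0,0,0,0,0.12]],
])

```text
clock: 8.2
eef_pos: [483.0, 62.5, 146.9]
tool_rot: [3.139, -0.003, 1.666]
force: [0.9, 5.5, 5.4]
width: 15.0
gripper_force: 59.5
```

Run:
```python
from h import *
import pickle
s=ctrl.read_state();print(s['clock'],s['qpos'],s['eef_pos'],s['tool_rot'],s['force'],s['torque'],s['width'])
for n in('top','scene'): pickle.dump(snap(n,n+'2.png'),open(n+'2.pkl','wb'))
t=cv2.imread('pics/top2.png');sc=cv2.imread('pics/scene2.png')
o=np.zeros((600,800,3),np.uint8)
o[:,:400]=cv2.resize(t[140:260,240:320],(400,600),interpolation=cv2.INTER_CUBIC)
o[:,400:]=cv2.resize(sc[245:395,280:380],(400,600),interpolation=cv2.INTER_CUBIC)
cv2.imwrite('pics/c5.png',o)
```

```text
8.2 [-0.07823295  0.66136295 -0.15676756  2.09539028  0.24319973  0.39856971
 -0.33187133] [483.04570964  62.52004766 146.8748735 ] [ 3.13906977e+00 -2.72996252e-03  1.66578991e+00] [0.9002461  5.46985725 5.42538617] [ 0.87564834  0.10136287 -0.05862285] 14.972266442705099
```

View pics/c5.png

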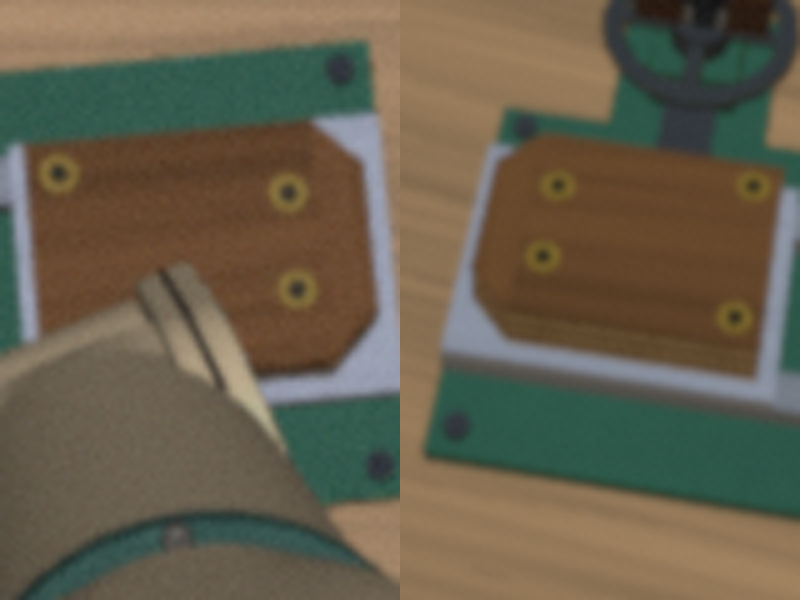

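Run:
```python
from h import *; import pickle
im=pickle.load(open('top2.pkl','rb'));sc=pickle.load(open('scene2.pkl','rb'))
c=lambda x,y,z:w(im,240+(x+.5)/5-.5,140+(y+.5)/5-.5,z)
d=lambda x,y,z:w(sc,280+(x-399.5)/4-.5,245+(y+.5)/4-.5,z)
a=fit(M[1:],[c(*p,69) for p in[(59,174),(297,290),(289,192)]]);b=fit(M,[d(*p,69) for p in[(754,186),(735,317),(558,186),(542,256)]])
n=np.array([np.sin(.107),-np.cos(.107)]);print(a,b,a[0]@n+85,b[0]@n+85)
p=(483,62.5,147,1.666);q=(485,50,250,1.72);r=(506.3,-327.6,180,1.852)
go(*q,p);go(*r,q)
```

```text
(array([633.9,  57.8]), np.float64(0.1084), array([[ 0.1, -0.1],
       [ 0.2, -0.3],
       [-0.3,  0.4]])) (array([633.4,  58.3]), np.float64(0.107), array([[ 0.2, -0.4],
       [ 0.1, -0.1],
       [-0.3, -0.1],
       [-0. ,  0.5]])) 95.22850881373012 94.67797036243999
[ -1.26   0.08 -10.3 ] [ 0.     0.    -0.054]
[-37.66  -3.51   7.  ] [-0.     0.    -0.132]
```

send_rows([
  [[0,0,0,0,0,0],[0,0,0,0,0,0],[0,0,0,0,0,0],[0,0,0,0,0,0],[0,0,0,0,0,0],[0,0,0,0,0,0],[0,0,0,0,0,0]],
], grip=0)

```text
clock: 9.0
eef_pos: [482.4, 60.2, 146.4]
tool_rot: [-3.142, 0.0, 1.664]
force: [-0.5, -0.5, -0.3]
width: 85.5
gripper_force: 0.0
```

send_rows([
  [[0,0,-1.5,0,0,0],[0,0,-4,0,0,0],[0,0,-7,0,0,0],[-0.4,0,-9,0,0,-0.02],[-1.3,0,-10.3,0,0,-0.05]],
])

```text
clock: 9.5
eef_pos: [484.1, 48.0, 251.1]
tool_rot: [3.139, -0.0, 1.716]
force: [1.1, -0.1, 0.4]
width: 85.6
gripper_force: 0.0
```

send_rows([
  [[-1.5,-0.1,0,0,0,0],[-5,-0.5,0,0,0,-0.02],[-9.5,-0.9,0,0,0,-0.03],[-14,-1.3,1,0,0,-0.05],[-18.5,-1.7,2,0,0,-0.07],[-23,-2.1,3,0,0,-0.08],[-27.5,-2.5,4,0,0,-0.1],[-32,-3,5,0,0,-0.11],[-35.5,-3.3,6,0,0,-0.12],[-37.6,-3.5,7,0,0,-0.13]],
])

```text
clock: 10.5
eef_pos: [501.6, -334.0, 178.7]
tool_rot: [-3.141, 0.002, 1.84]
force: [-1.1, 0.9, 1.4]
width: 85.1
gripper_force: 0.0
```

send_rows([
  [[0,0,0,0,0,0],[0,0,0,0,0,0]],
])

```text
clock: 10.7
eef_pos: [502.2, -329.4, 179.0]
tool_rot: [-3.141, -0.001, 1.843]
force: [-0.4, 1.9, 0.1]
width: 85.4
gripper_force: 0.0
```

Run:
```python
from h import *
s=ctrl.read_state();print(s['clock'],s['qpos'],s['eef_pos'],s['tool_rot'])
go(506.3,-327.6,86,1.852)
```

```text
10.7 [ 0.70748064  0.72784765 -0.27891322  1.76279836  0.2897918   0.69253619
  0.543218  ] [ 502.19872987 -329.44994855  179.01745434] [-3.14122687e+00 -1.35029632e-03  1.84298392e+00]
[0.06 0.45 9.3 ] [-0.    -0.001 -0.009]
```

send_rows([
  [[0,0.2,1,0,0,0],[0.1,0.4,3,0,0,-0.01],[0.1,0.4,5.5,0,0,-0.01],[0.1,0.4,7.5,0,0,-0.01],[0.1,0.4,8.7,0,0,-0.01],[0.1,0.4,9.2,0,0,-0.01],[0.1,0.4,9.3,0,0,-0.01],[0.1,0.4,9.3,0,0,-0.01]],
])

```text
clock: 11.5
eef_pos: [506.7, -327.7, 87.1]
tool_rot: [3.141, 0.001, 1.854]
force: [0.6, 0.2, 1.2]
width: 85.5
gripper_force: 0.0
```

send_rows([
  [[0,0,0,0,0,0],[0,0,0,0,0,0],[0,0,0,0,0,0],[0,0,0,0,0,0],[0,0,0,0,0,0],[0,0,0,0,0,0],[0,0,0,0,0,0],[0,0,0,0,0,0]],
], grip=255)

```text
clock: 12.3
eef_pos: [506.4, -327.9, 86.8]
tool_rot: [3.141, 0.001, 1.854]
force: [-1.0, 0.2, 5.1]
width: 16.9
gripper_force: 60.1
```

Run:
```python
from h import *
s=ctrl.read_state();print(s['clock'],s['eef_pos'],s['tool_rot'],s['force'],s['torque'],s['width'])
```

```text
12.3 [ 506.3708857  -327.93683756   86.77743434] [3.14113873e+00 5.13783767e-04 1.85368980e+00] [-0.98198886  0.18042503  5.09603448] [ 0.06021571  0.05516913 -0.02688302] 16.889528497763102
```

Run:
```python
from h import *
p=(506.4,-327.9,86.8,1.8537);q=(506.4,-327.9,230,1.8537);r=(633.6,57.5,230,1.678)
go(*q,p);go(*r,q)
```

```text
[  0.     0.   -14.32] [0. 0. 0.]
[33.46 22.97  0.  ] [ 0.    -0.     0.176]
```

send_rows([
  [[0,0,-0.3,0,0,0],[0,0,-1,0,0,0],[0,0,-2.2,0,0,0],[0,0,-4,0,0,0],[0,0,-6,0,0,0],[0,0,-8.5,0,0,0],[0,0,-11,0,0,0],[0,0,-13,0,0,0],[0,0,-14,0,0,0],[0,0,-14.3,0,0,0]],
])

```text
clock: 13.3
eef_pos: [506.4, -328.0, 230.9]
tool_rot: [3.14, 0.002, 1.854]
force: [1.4, 0.4, -2.8]
width: 16.8
gripper_force: 59.1
```

Held (about 0.3 kg). I'll carry it over in two calls.

send_rows([
  [[0.4,0.3,0,0,0,0],[1.6,1.1,0,0,0,0.01],[3.2,2.2,0,0,0,0.02],[5.2,3.6,0,0,0,0.03],[7.4,5.1,0,0,0,0.04],[9.6,6.6,0,0,0,0.05],[11.8,8.1,0,0,0,0.06],[14,9.6,0,0,0,0.07],[16,11,0,0,0,0.08],[18,12.4,0,0,0,0.09]],
])

```text
clock: 14.3
eef_pos: [574.5, -118.6, 228.0]
tool_rot: [-3.139, -0.001, 1.764]
force: [0.9, 0.2, -3.1]
width: 16.9
gripper_force: 59.1
```

Run:
```python
from h import *
p=(506.4,-327.9,230,1.8537);r=(633.6,57.5,230,1.678)
a=np.array([506.4,-327.9])+180*np.array([np.cos(1.8537),np.sin(1.8537)])+124*np.array([np.sin(1.8537),-np.cos(1.8537)])
go(*r,(*a,230,1.8537-.09))
```

```text
[16.34  9.14  0.  ] [-0.    -0.     0.086]
```

send_rows([
  [[2,1.1,0,0,0,0.01],[4,2.2,0,0,0,0.02],[6,3.3,0,0,0,0.03],[8,4.5,0,0,0,0.04],[10,5.6,0,0,0,0.05],[12,6.7,0,0,0,0.06],[13.8,7.7,0,0,0,0.07],[15.2,8.5,0,0,0,0.08],[16,9,0,0,0,0.086],[16.3,9.1,0,0,0,0.086]],
])

```text
clock: 15.3
eef_pos: [633.0, 58.3, 228.8]
tool_rot: [-3.141, -0.0, 1.679]
force: [-0.1, 0.6, -3.1]
width: 17.1
gripper_force: 59.0
```

send_rows([
  [[0,0,0,0,0,0],[0,0,0,0,0,0],[0,0,0,0,0,0],[0,0,0,0,0,0],[0,0,0,0,0,0]],
])

```text
clock: 15.8
eef_pos: [633.0, 56.5, 229.5]
tool_rot: [3.142, 0.0, 1.677]
force: [0.4, 0.2, -3.2]
width: 17.0
gripper_force: 59.0
```

Run:
```python
from h import *
s=ctrl.read_state();print(s['clock'],s['eef_pos'],s['tool_rot'],s['force'],s['torque'],s['width'])
go(633.6,57.5,190,1.678)
```

```text
15.8 [632.96129341  56.54875076 229.50242071] [3.14155526e+00 1.96259582e-04 1.67706275e+00] [ 0.43973321  0.15801199 -3.1507941 ] [ 0.00743797 -0.03369471  0.02978274] 17.039490478900277
[0.09 0.07 3.95] [ 0.     0.    -0.001]
```

send_rows([
  [[0.1,0.1,0.5,0,0,0],[0.1,0.1,1.5,0,0,0],[0.1,0.1,2.7,0,0,0],[0.1,0.1,3.6,0,0,0],[0.1,0.1,4,0,0,0],[0.1,0.1,4,0,0,0],[0.1,0.1,4,0,0,0],[0.1,0.1,4,0,0,0]],
])

```text
clock: 16.6
eef_pos: [634.3, 58.3, 189.9]
tool_rot: [3.14, -0.0, 1.678]
force: [0.4, -0.2, -3.3]
width: 17.2
gripper_force: 59.0
```

Run:
```python
from h import *
import pickle
s=ctrl.read_state();print(s['clock'],s['eef_pos'],s['tool_rot'],s['force'])
for n in('top','scene'): pickle.dump(snap(n,n+'3.png'),open(n+'3.pkl','wb'))
t=cv2.imread('pics/top3.png');sc=cv2.imread('pics/scene3.png')
o=np.zeros((600,800,3),np.uint8)
o[:,:400]=cv2.resize(t[130:250,240:320],(400,600),interpolation=cv2.INTER_CUBIC)
o[:,400:]=cv2.resize(sc[215:365,285:385],(400,600),interpolation=cv2.INTER_CUBIC)
cv2.imwrite('pics/c6.png',o)
```

```text
16.6 [634.26426377  58.3120506  189.93058742] [ 3.14049289e+00 -9.05526266e-05  1.67774963e+00] [ 0.39474816 -0.18122831 -3.28768601]
```

View pics/c6.png

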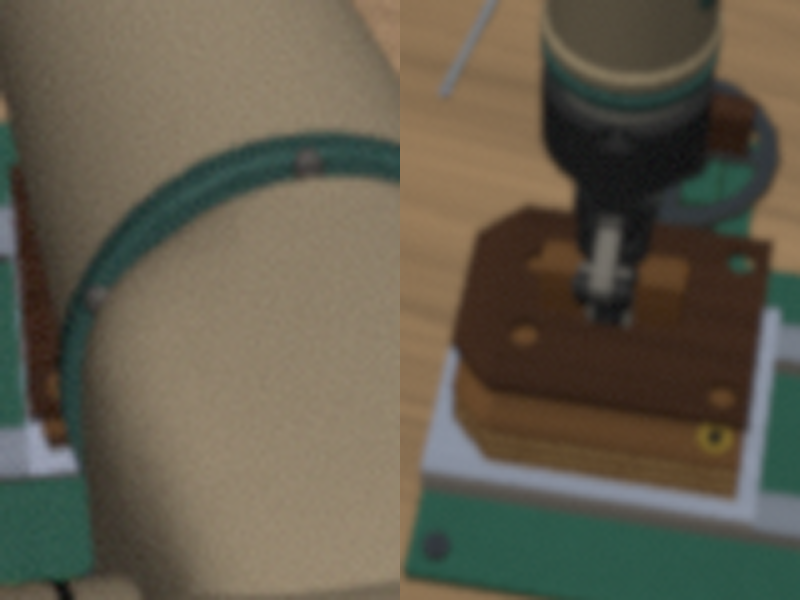

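Run:
```python
from h import *; import pickle
sc=pickle.load(open('scene3.pkl','rb'))
d=lambda x,y,z:w(sc,285+(x-399.5)/4-.5,215+(y+.5)/4-.5,z)
H=[M[0],M[1],M[3]]
print(fit(H,[d(*p,107) for p in[(741,263),(722,398),(525,335)]]), 't1',d(715,437,69))
print('corners 111',[d(*p,111) for p in[(772,243),(745,430)]])
Q=R.from_euler('z',.1075).as_matrix()[:2,:2]
print('expect t1',Q@[40,60]+[633.7,58],'back corners',Q@[-55,75]+[633.9,58.6],Q@[55,75]+[633.9,58.6])
go(633.6,57.5,165.8,1.678)
```

```text
(array([633.5,  59. ]), np.float64(0.1068), array([[ 0.6,  0.1],
       [-0.6, -0.1],
       [ 0. , -0. ]])) t1 [666.7 122.3  69. ]
corners 111 [array([572.9, 127.1, 111. ]), array([684.3, 137.7, 111. ])]
expect t1 [667.03151329 121.94536904] back corners [571.17051069 127.26593894] [680.53552879 139.06817666]
[-0.07 -0.07  2.42] [ 0.001 -0.    -0.   ]
```

send_rows([
  [[-0.08,-0.03,0.3,0,0,0],[-0.08,-0.03,0.8,0,0,0],[-0.08,-0.03,1.4,0,0,0],[-0.08,-0.03,1.9,0,0,0],[-0.08,-0.03,2.3,0,0,0],[-0.08,-0.03,2.4,0,0,0],[-0.08,-0.03,2.4,0,0,0],[-0.08,-0.03,2.4,0,0,0],[-0.08,-0.03,2.4,0,0,0],[-0.08,-0.03,2.4,0,0,0]],
])

```text
clock: 17.7
eef_pos: [633.8, 57.4, 165.7]
tool_rot: [3.141, 0.0, 1.678]
force: [-0.3, -0.6, -2.4]
width: 17.3
gripper_force: 59.0
```

Run:
```python
from h import *
import pickle
s=ctrl.read_state();print(s['clock'],s['eef_pos'],s['tool_rot'],s['force'])
pickle.dump(snap('scene','scene4.png'),open('scene4.pkl','wb')); snap('top','top4.png')
sc=cv2.imread('pics/scene4.png')
o=np.zeros((600,800,3),np.uint8)
o[:,:400]=cv2.resize(sc[215:365,285:385],(400,600),interpolation=cv2.INTER_CUBIC)
o[:300,400:]=cv2.resize(sc,(400,300))
cv2.imwrite('pics/c7.png',o)
```

```text
17.7 [633.83398112  57.3770617  165.70205387] [3.14105885e+00 2.25511781e-05 1.67771928e+00] [-0.28660586 -0.63610458 -2.41301912]
```

View pics/c7.png

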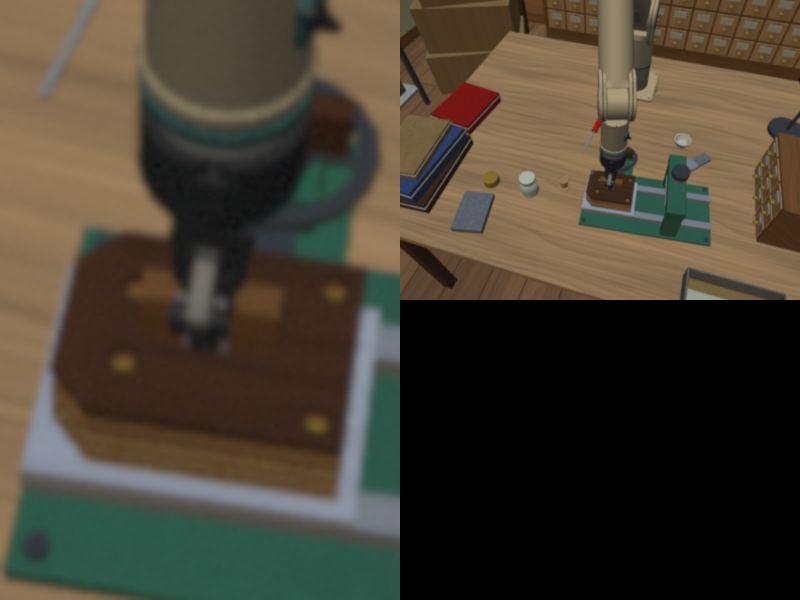

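Run:
```python
from h import *; import pickle
sc=pickle.load(open('scene4.pkl','rb'))
d=lambda x,y,z:w(sc,285+(x+.5)/4-.5,215+(y+.5)/4-.5,z)
print(fit(M,[d(*p,83) for p in[(335,292),(316,425),(133,292),(124,362)]]))
print(fit([M[0],M[1],M[3]],[d(*p,83) for p in[(335,292),(316,425),(124,362)]]))
```

```text
(array([634.7,  57.8]), np.float64(0.1097), array([[ 0.1, -0.6],
       [-0.5, -0.3],
       [-0.5,  1.8],
       [ 0.9, -0.9]]))
(array([634.3,  58.4]), np.float64(0.1022), array([[ 0.2,  0.4],
       [-0.4,  0.1],
       [ 0.3, -0.5]]))
```

```bash
python3 -c "
from cell import ctrl
s=ctrl.read_state();print(s['eef_pos'],s['force']);print(ctrl.finish_job())"
```

```text
[633.77040794  57.40128682 165.60830567] [-0.15789485 -0.16980941 -2.81586571]
the job is handed in; nothing more can be done
None
```

I cranked the bed level with the rail ends by the handwheel alone, to within about 1 mm by the camera. The cover is held level about 1 cm above the book, with its holes within about 1 mm of the inserts, and the job was handed in that way; no verdict came back.

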